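# Sweep the loose nuts into the open-fronted tray

### The arm

A 7-joint arm with a two-finger parallel gripper is mounted at the origin on a cart in front of the work surface, level with it; the furniture and walls round the work are solid. World frame = base frame: x ahead of the robot, y to its left, z up, the work surface at z = 0. Lengths are in m, angles in rad, forces in N, time in s.
With the tool pointing down it reaches from about 0.4 to 0.85 m from the base axis. Payload 10.4 kg.
Tool frame: the origin (TCP) lies at the very end of the fingers, on their centre line; the grasp point (between the pads) lies 19 mm behind it (r.pinch_z is the distance from the TCP to the grasp point, in m); z points along the fingers, y is the line along which they close (so a half turn about z gives the same grasp; the last joint's range is limited). The gripper opens to 87 mm and grips with 3 to 60 N. Pads are 19 mm wide; open, the fingers measure 117 mm over their backs; the gripper's body (75 mm by 190 mm) begins 51 mm behind the grasp point.
Start: joints at [-1.126, 0.332, -0.065, 1.46, 0.022, 1.35, -0.088], TCP at [0.282, 0.558, 0.223] pointing down, gripper open.
Joint ranges: [-2.6, 2.6], [-0.5, 2.12], [-1.47, 1.34], [0.16, 2.42], [-1.27, 4.41], [0.06, 2.06], [-2.6, 2.6]. Speed limits (rad/s): [2.22, 2.22, 2.79, 2.79, 3.14, 3.14, 3.14].

### API

Orientations are given as a unit quaternion [x, y, z, w].
In Python, from bench import sensors, vision, r gives the robot as it stands.
- The arm moves only by the shell command python3 -m crank 'ROWS' [OPENING] [FORCE]. ROWS is JSON, a list of rows, each a list of 2 entries, a list of its own where there are three numbers: the shift along the tool's x, y, z normalised to -1 to 1, where 1 is 3 cm, then the turn about the tool's z normalised to -1 to 1, where 1 is 8 degrees. A call has 1 to 12 rows; each row shifts and turns the commanded pose from where the row before left it, along the tool's axes as they then stand; what a row does not reach is not made up. A row lasts 1/8 s, in which the tool goes at most 62.5 mm and 10.7 degrees, less where a joint would pass 70% of its speed; a pose out of reach is approached as far as the arm can. A call with a number of a shift or a turn outside -1 to 1 is refused whole. A call with a gripper value outside its range is refused whole. OPENING is the opening, from 0 (shut) to 1 (fully open), set as the call begins (- or left out, the last holds). The fingers move at their own pace and stop on an object; FORCE is the grip in N (left out, the last holds). Time passes only in rows, so rows that do not move let the fingers close. It gives the time, the measured TCP pose, the force, the opening and the grip force at its end, in the units of the state.
- sensors.read_state(): the state, without advancing time (a new reading comes with each control period).
- vision.camera(name): name is "scene" or "top" or "wrist"; returns the picture (420x560x3 uint8, red, green, blue); there is no depth.
- vision.camera_model(name): a dict with "vertical_fov" (degrees; the focal length in pixels is half the picture's height over the tangent of half this angle, whatever the lens; pixels are square), "cx", "cy" (the principal point, pixels), "dist" ([k1, k2, p1, p2, k3] as OpenCV has them; the pictures are not rectified), "camera_from_world" (4x4, takes a point from world to camera coordinates); the wrist camera has in their place "hand_eye" (4x4, takes a point from camera to tool coordinates, whose origin is the TCP and whose axes are the flange's). Camera axes: x right, y down, z forward; pixel columns grow to the right and rows downward; lengths in m; the calibration is good to about 2 mm. A picture is of the moment at which its call begins: read the wrist's pose just before it. camera_model takes no time and is no camera call.
- r.close_job(): hands the job in; it is judged then, once.
The state is a dict: "time": time; "joint_positions": joint angles; "joint_vel": joint speeds; "joint_torque": joint torques, N m; "ee_pos": TCP position; "eef_rot": TCP orientation; "ft_force": force on the tool from outside, world axes, zero at the start; "torque": the same for the moment, N m; "width": finger opening in m; "grip_force": force on a finger pad.
Only numpy, scipy, OpenCV 4.12 (cv2) and the standard library are available. Lean on these libraries where they do the work, as an engineer would, in place of code of your own. Each camera call takes 0.05 s, during which the arm holds its last target. There are 200 camera calls.

### The job

Clear the bench: with closed fingers, sweep the three loose steel nuts along the table top, through the open front of the yellow tray, until all three lie flat and wholly inside it. Push them from the side with the outside of the fingers: do not pinch them, drag them from on top or lift them off the table, and leave the two small tins and the black toy wagon where they stand.

Things in the scene. Friction and masses are not known exactly. Their poses are not given: they have to be found in the camera images.
- tray: Yellow three-walled tray fixed to the table, open at the front; parts slide in from the table without a step. Inside 130 mm deep (x), 180 mm wide (y); walls 4 mm thick, 22 mm high, and outside each side wall a foot 18 mm wide, 5 mm high. Origin: centre of the inside floor, at table height. Its x axis points from the open front (x = -65 mm) to the back wall (x = +65 mm); z up.
- nut_a: Steel hexagon nut lying flat, 30 mm across flats, 35 mm across corners, 16 mm high, with a hole, about 64 g, slides freely on the table and stops when no longer pushed; one of three alike, lying in front of the tray's open side. Origin: centre of its underside; z up.
- nut_b: Steel hexagon nut lying flat, 30 mm across flats, 35 mm across corners, 16 mm high, with a hole, about 64 g, slides freely on the table and stops when no longer pushed; one of three alike, lying in front of the tray's open side. Origin: centre of its underside; z up.
- nut_c: Steel hexagon nut lying flat, 30 mm across flats, 35 mm across corners, 16 mm high, with a hole, about 64 g, slides freely on the table and stops when no longer pushed; one of three alike, lying in front of the tray's open side. Origin: centre of its underside; z up.
- red_tin: Small paint tin with a red band, 34 mm across, 36 mm high, loose, standing beside the way into the tray; to be left alone. Origin: centre of its underside.
- blue_tin: Small paint tin with a blue band, 34 mm across, 36 mm high, loose, standing beside the way into the tray; to be left alone. Origin: centre of its underside.
- wagon: Black moulded toy wagon, 26 x 50 x 23 mm (its x, y, z), loose, standing beside the way into the tray; to be left alone. Origin: centre of its underside.

How it is judged:
At the end, for the whole second after the job is handed in: All three nuts lie flat (within 0.2 rad) and still on the floor inside the tray: centre between the side and back walls and at least 13 mm behind the plane of the open front; each tin and the wagon within 15 mm of where it started (x of nut_a in the frame of tray between -0.052 and 0.065 m and y of nut_a in the frame of tray between -0.09 and 0.09 m and height (world z) of each of nut_a, nut_b, nut_c below 0.006 m and angle between each of nut_a, nut_b, nut_c's own z axis and vertical below 0.2 rad and linear speed of each of nut_a, nut_b, nut_c below 0.01 m/s and x of nut_b in the frame of tray between -0.052 and 0.065 m and y of nut_b in the frame of tray between -0.09 and 0.09 m and x of nut_c in the frame of tray between -0.052 and 0.065 m and y of nut_c in the frame of tray between -0.09 and 0.09 m and distance of each of red_tin, blue_tin, wagon from where it was at the start of the episode below 0.015 m); the robot touches nothing.
It fails at once if a nut is lifted off the table (its centre more than 10 mm up) (height (world z) of any of nut_a, nut_b, nut_c above 0.01 m).
It fails at once if a nut is pinched between the fingers or dragged from on top (fingers press on it with the grasp point within 11 mm of its axis) ((horizontal distance between the grasp point and nut_a below 0.011 m and contact force between the fingers and nut_a above 0.5 N) or (horizontal distance between the grasp point and nut_b below 0.011 m and contact force between the fingers and nut_b above 0.5 N) or (horizontal distance between the grasp point and nut_c below 0.011 m and contact force between the fingers and nut_c above 0.5 N)).
It fails at once if a tin or the wagon is shifted by more than 15 mm or tipped (distance of any of red_tin, blue_tin, wagon from where it was at the start of the episode above 0.015 m or angle between any of red_tin, blue_tin, wagon's own z axis and vertical above 0.4 rad).
It also fails if it takes over 61 s, if anything falls off the work surface, if the arm or the gripper's body presses on something with over 40 N, if the wrist force passes 120 N, or if a joint passes its speed limit or range.

## Working session

There is one attempt and no reset: what is moved stays moved. The work goes in short steps, Python scripts to look and compute and a shell command to move; the robot and the scene stay as the last step left them, time stands still between calls to the robot, and variables do not carry over. Pictures are saved under pics/ and viewed, at most 10 in all, crops included, and the job is handed in when it is done.

```bash
mkdir -p pics; python3 - <<'E'
from bench import sensors, vision, r
import cv2
s=sensors.read_state();print(s['time'],s['ee_pos'],s['eef_rot'],s['width'])
for n in("top","scene"):
    cv2.imwrite(f"pics/{n}0.png",vision.camera(n)[:,:,::-1]); print(vision.camera_model(n))
E
```

```text
0.0 [0.28165036 0.55748239 0.22174443] [ 2.31762914e-01  9.72772026e-01 -7.20954572e-04 -1.30523815e-04] 0.08746796980294268
{'vertical_fov': 44.502108322142604, 'cx': 278.86344342485336, 'cy': 202.5233584234018, 'dist': array([-0.09308052,  0.        ,  0.        ,  0.        ,  0.        ]), 'camera_from_world': array([[-2.23054721e-02, -9.99750980e-01, -6.65526876e-04,
         1.92878021e-01],
       [-9.95899735e-01,  2.22779134e-02, -8.76778949e-02,
         5.52135738e-01],
       [ 8.76708879e-02, -1.29289880e-03, -9.96148655e-01,
         8.83377533e-01],
       [ 0.00000000e+00,  0.00000000e+00,  0.00000000e+00,
         1.00000000e+00]])}
{'vertical_fov': 47.23231223472139, 'cx': 273.6309229267728, 'cy': 213.01941643722324, 'dist': array([-0.06616947,  0.        ,  0.        ,  0.        ,  0.        ]), 'camera_from_world': array([[ 0.79540254, -0.60565729, -0.02267252, -0.33710439],
       [-0.28310507, -0.33820173, -0.89748042,  0.23109812],
       [ 0.53589768,  0.72027691, -0.44047116,  0.4523615 ],
       [ 0.        ,  0.        ,  0.        ,  1.        ]])}
```

View pics/top0.png

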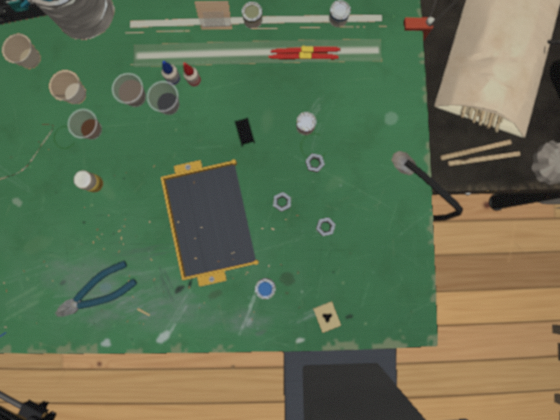

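View pics/scene0.png

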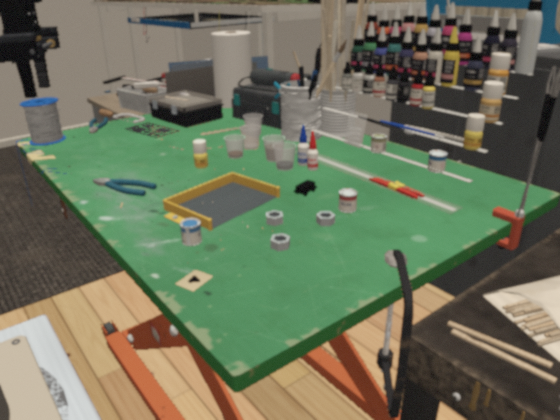

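The top view shows the tray (inside corners about (163,178), (235,163), (256,263), (182,278)) with its open side to the right. The nuts are at (315,162), (282,202) and (326,227), the red tin at (306,122), the blue tin at (265,289) and the wagon at (244,131). I'll enlarge it.

```bash
python3 - <<'E'
import cv2
im=cv2.imread("pics/top0.png")[100:310,150:350]
cv2.imwrite("pics/crop.png",cv2.resize(im,None,fx=2.85,fy=2.85,interpolation=cv2.INTER_CUBIC))
E
cat > h.py <<'E'
import numpy as np, cv2
from bench import vision
def px2w(pts,z,name="top"):
    m=vision.camera_model(name); f=210/np.tan(np.radians(m["vertical_fov"])/2)
    K=np.array([[f,0,m["cx"]],[0,f,m["cy"]],[0,0,1]])
    u=cv2.undistortPoints(np.array(pts,float).reshape(-1,1,2),K,m["dist"])[:,0]
    T=m["camera_from_world"]; R,t=T[:3,:3],T[:3,3]; c=-R.T@t
    d=np.c_[u,np.ones(len(u))]@R
    return c+d*((z-c[2])/d[:,2])[:,None]
E
python3 - <<'E'
from h import *
np.set_printoptions(precision=4,suppress=True)
print("tray",px2w([(163,178),(235,163),(256,263),(182,278)],0.022))
print("nuts",px2w([(315,162),(282,202),(326,227)],0.012))
print("tins",px2w([(306,122),(265,289)],0.036))
print("wagon",px2w([(244,131)],0.023))
E
```

```text
tray [[0.6052 0.3868 0.022 ]
 [0.6292 0.2573 0.022 ]
 [0.4507 0.223  0.022 ]
 [0.427  0.3539 0.022 ]]
nuts [[0.6294 0.1136 0.012 ]
 [0.5582 0.1748 0.012 ]
 [0.5116 0.0973 0.012 ]]
tins [[0.6976 0.1292 0.036 ]
 [0.4061 0.2078 0.036 ]]
wagon [[0.6868 0.2403 0.023 ]]
```

View pics/crop.png

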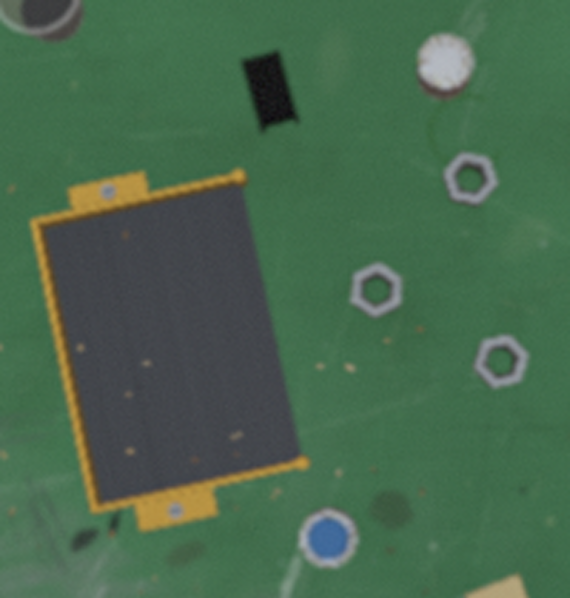

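```bash
python3 -m crank '[[[0,0,0],1],[[0,0,0],1],[[0,0,0],1],[[0,0,0],1],[[0,0,0],1],[[0,0,0],1],[[0,0,0],0.6],[[0,0,0],0]]' 0 20
cat >> h.py <<'E'
from bench import sensors
from scipy.spatial.transform import Rotation
def rel():
    F=px2w([(163,178),(235,163),(256,263),(182,278)],0.022)[:,:2]
    fm=(F[1]+F[2])/2; bm=(F[0]+F[3])/2; p=(bm-fm)/np.linalg.norm(bm-fm); e=np.array([p[1],-p[0]]); o=F.mean(0)
    s=sensors.read_state(); R=Rotation.from_quat(s["eef_rot"]).as_matrix(); d=s["ee_pos"][:2]-o
    print("t",s["time"],"w",s["width"],"z",s["ee_pos"][2],"yaw err deg",np.degrees(np.arctan2(R[:2,0]@e,R[:2,0]@p)),"tcp x,lat mm",1e3*(d@p),1e3*(d@e))
    return o,p,e
E
python3 - <<'E'
from h import *
o,p,e=rel()
for n,P in zip("ABC",px2w([(150+470/2.85,100+178/2.85),(150+376/2.85,100+290/2.85),(150+501/2.85,100+361/2.85)],0.014)): print(n,1e3*(P[:2]-o)@p,1e3*(P[:2]-o)@e)
E
```

```text
time: 1.1
ee_pos: [0.2817, 0.5577, 0.2222]
eef_rot: [0.64, 0.768, -0.0, 0.0]
ft_force: [0.3, 0.4, -0.1]
width: 0.015
grip_force: 0.0
t 1.1 w 0.014992189206903627 z 0.222161443188917 yaw err deg -0.05479359320117438 tcp x,lat mm 292.70402499558685 -196.83083798036841
A -206.2932260855881 64.1022321152773
B -133.64594281239673 6.468014478678867
C -201.19820068165862 -53.006023314837456
```

```bash
python3 -m crank '[[[-0.92,0.43,0],0],[[-0.92,0.43,0],0],[[-0.92,0.43,0],0],[[-0.92,0.43,0],0],[[-0.92,0.43,0],0],[[-0.92,0.43,0],0],[[-0.92,0.43,0],0],[[-0.92,0.43,0],0],[[-0.92,0.43,0],0],[[-0.92,0.43,0],0]]' >/dev/null; python3 -m crank '[[[-0.92,0.43,0],0],[[-0.92,0.43,0],0],[[-0.92,0.43,0],0],[[-0.92,0.43,0],0],[[-0.92,0.43,0],0],[[-0.92,0.43,0],0],[[-0.92,0.43,0],0],[[-0.92,0.43,0],0],[[-0.92,0.43,0],0],[[-0.92,0.43,0],0],[[0,0,0],0],[[0,0,0],0]]'
python3 -c "from h import *; rel()"
```

```text
time: 3.85
ee_pos: [0.6349, 0.0622, 0.2222]
eef_rot: [0.639, 0.769, -0.0, -0.0]
ft_force: [0.6, 0.4, -0.2]
width: 0.0006
grip_force: 0.0
t 3.85 w 0.0005714457969275463 z 0.22223424644323964 yaw err deg -0.11137540851918988 tcp x,lat mm -258.33151171653293 61.29067490453208
```

```bash
python3 -m crank '[[[0,0.08,1],0],[[0,0,1],0],[[0,0,1],0],[[0,0,1],0],[[0,0,1],0],[[0,0,1],0],[[0,0,0.7],0],[[0,0,0.3],0],[[0,0,0.2],0],[[0,0,0],0]]'
python3 - <<'E'
from h import *
rel()
im=vision.camera("top")[80:310,150:370,::-1]
cv2.imwrite("pics/crop1.png",cv2.resize(im,None,fx=2.5,fy=2.5,interpolation=cv2.INTER_CUBIC))
E
```

```text
time: 5.1
ee_pos: [0.6378, 0.062, 0.0069]
eef_rot: [0.64, 0.768, 0.0, 0.0]
ft_force: [0.2, -0.5, 0.3]
width: 0.0007
grip_force: 0.0
t 5.1 w 0.0006983535243912874 z 0.006905198072314694 yaw err deg -0.023205542084495826 tcp x,lat mm -259.02456989036074 64.15497681229402
```

View pics/crop1.png

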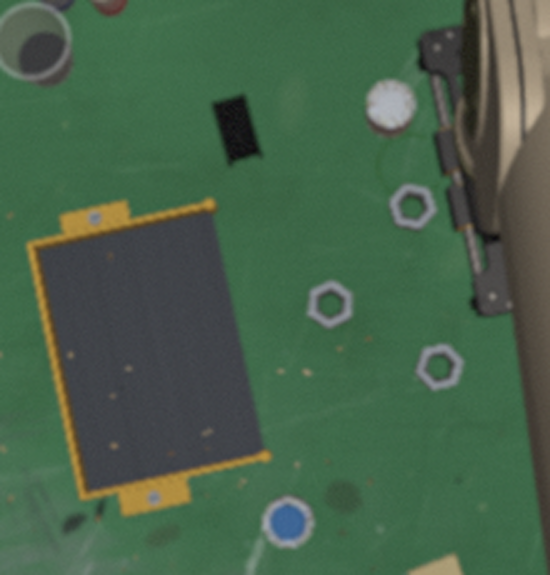

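The gripper stands behind nut A at crop (412,207), in line with the tray axis, and nothing has moved. I'll push.

```bash
python3 -m crank '[[[0.4,0,0],0],[[0.4,0,0],0],[[0.4,0,0],0],[[0.4,0,0],0],[[0.4,0,0],0],[[0.4,0,0],0],[[0.4,0,0],0],[[0.4,0,0],0],[[0.4,0,0],0],[[0.4,0,0],0],[[0,0,0],0]]'
python3 - <<'E'
from h import *
rel()
im=vision.camera("top")[80:310,150:370,::-1]
cv2.imwrite("pics/crop2.png",cv2.resize(im,None,fx=2.5,fy=2.5,interpolation=cv2.INTER_CUBIC))
E
```

```text
time: 6.52
ee_pos: [0.6155, 0.1817, 0.0064]
eef_rot: [0.639, 0.769, 0.0, -0.0]
ft_force: [0.4, 0.0, -0.1]
width: 0.0003
grip_force: 0.0
t 6.525 w 0.00030426455097971216 z 0.006430260331315777 yaw err deg -0.12562989346364103 tcp x,lat mm -137.3116535755335 63.77737615542672
```

View pics/crop2.png

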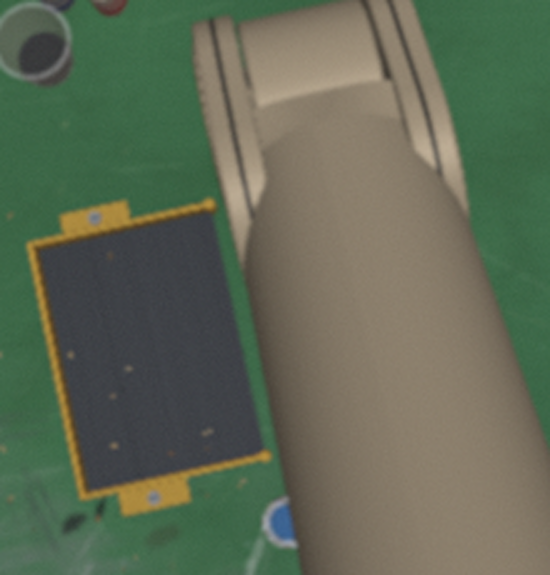

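The arm hides the nut in the top view, so I'll use the wrist view.

```bash
python3 - <<'E'
from h import *
a=vision.camera("wrist")[:,:,::-1]; b=vision.camera("scene")[150:290,140:360,::-1]
b=cv2.resize(b,(400,254)); a=cv2.resize(a,(400,300))
cv2.imwrite("pics/w1.png",np.vstack([a,b]))
E
```

```text
(no output)
```

View pics/w1.png

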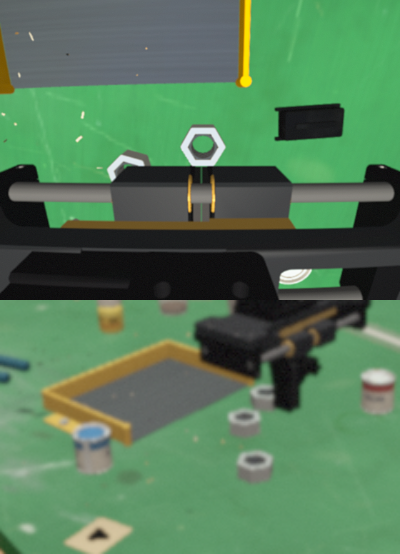

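The wrist view shows nut A squarely ahead of the fingers at (203,145), clear of nut B and inside the tray post at (245,82). I'll go on into the tray, back off and lift.

```bash
python3 -m crank '[[[0.38,-0.01,0],0],[[0.38,-0.01,0],0],[[0.38,-0.01,0],0],[[0.38,-0.01,0],0],[[0.38,-0.01,0],0],[[0.38,-0.01,0],0],[[0.38,-0.01,0],0],[[0.38,-0.01,0],0],[[0.38,0,0],0],[[0,0,0],0],[[-0.4,0,0],0],[[0,0,0],0]]'
python3 -m crank '[[[0,0,-0.7],0],[[0,0,-1],0],[[-1,-0.6,-0.3],0],[[-1,-0.6,0],0],[[-1,-0.6,0],0],[[-1,-0.6,0],0],[[0,0,0],0]]'
python3 -c "from h import *; rel()"
```

```text
time: 8.18
ee_pos: [0.598, 0.2659, 0.0066]
eef_rot: [0.641, 0.767, -0.0, 0.0]
ft_force: [0.7, -0.2, -0.0]
width: 0.0004
grip_force: 0.0
time: 9.05
ee_pos: [0.5482, 0.1349, 0.0683]
eef_rot: [0.642, 0.767, 0.001, 0.0]
ft_force: [-0.3, 0.9, 0.3]
width: 0.0002
grip_force: 0.0
t 9.05 w 0.0001603285697735487 z 0.06826367368456004 yaw err deg 0.21621142374964356 tcp x,lat mm -171.22972108650924 -10.83569941784425
```

```bash
python3 -m crank '[[[-0.4,0.58,0],0],[[0,0,0.8],0],[[0,0,0.8],0],[[0,0,0.4],0],[[0,0,0.06],0],[[0,0,0],0]]'
python3 - <<'E'
from h import *
rel()
a=vision.camera("wrist")[:,:,::-1]; b=vision.camera("scene")[150:290,140:360,::-1]
b=cv2.resize(b,(400,254)); a=cv2.resize(a,(400,300))
cv2.imwrite("pics/w2.png",np.vstack([a,b]))
E
```

```text
time: 9.8
ee_pos: [0.5679, 0.1294, 0.0056]
eef_rot: [0.64, 0.768, 0.001, 0.0]
ft_force: [0.4, -0.2, 0.0]
width: 0.0002
grip_force: 0.0
t 9.8 w 0.0001784814712581623 z 0.005636057533476034 yaw err deg -0.029646903805462543 tcp x,lat mm -180.21792071880427 7.548572037012322
```

View pics/w2.png

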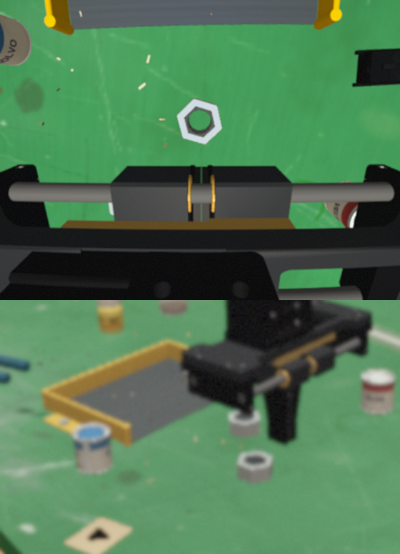

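Nut B is ahead and centred at (199,121), and nut A has left the table in front. I'll push B in, then go up and back towards C.

```bash
python3 -m crank '[[[0.4,-0.01,0],0],[[0.4,-0.01,0],0],[[0.4,-0.01,0],0],[[0.4,-0.01,0],0],[[0.4,0,0],0],[[0.4,0,0],0],[[0.4,0,0],0],[[0.4,0,0],0],[[0.4,0,0],0],[[0.4,0,0],0],[[0.4,0,0],0],[[0.4,0,0],0]]'
python3 -m crank '[[[0,0,0],0],[[-0.4,0,0],0],[[0,0,-0.7],0],[[0,0,-1],0],[[-1,-0.3,-0.3],0],[[-1,-0.3,0],0],[[-1,-0.3,0],0],[[-1,-0.3,0],0],[[-1,-0.3,0],0],[[-1,-0.3,0],0],[[-0.6,-0.2,0],0],[[0,0,0],0]]'
python3 -c "from h import *; rel()"
```

```text
time: 11.4
ee_pos: [0.54, 0.2712, 0.0047]
eef_rot: [0.64, 0.768, 0.0, -0.0]
ft_force: [-0.1, -1.2, 1.5]
width: 0.0003
grip_force: 0.6
time: 12.9
ee_pos: [0.5189, 0.0514, 0.0648]
eef_rot: [0.641, 0.767, 0.0, 0.0]
ft_force: [0.2, 1.0, 0.3]
width: 0.0005
grip_force: 0.0
t 12.9 w 0.0005062843906784195 z 0.06481892021762926 yaw err deg 0.15446802786858824 tcp x,lat mm -248.09021284439666 -54.6900503972608
```

```bash
python3 -m crank '[[[0,0.06,0.7],0],[[0,0,0.8],0],[[0,0,0.4],0],[[0,0,0.06],0],[[0,0,0],0]]'
python3 - <<'E'
from h import *
rel()
a=vision.camera("wrist")[:,:,::-1]; b=vision.camera("scene")[150:290,140:360,::-1]
b=cv2.resize(b,(400,254)); a=cv2.resize(a,(400,300))
cv2.imwrite("pics/w3.png",np.vstack([a,b]))
E
```

```text
time: 13.52
ee_pos: [0.5212, 0.0537, 0.0065]
eef_rot: [0.64, 0.768, 0.0, 0.0]
ft_force: [-1.2, 0.4, -0.1]
width: 0.0006
grip_force: 0.0
t 13.525 w 0.0006388290289898989 z 0.0064633781741355485 yaw err deg -0.03120061210423218 tcp x,lat mm -246.24218920870757 -52.01760465124101
```

View pics/w3.png

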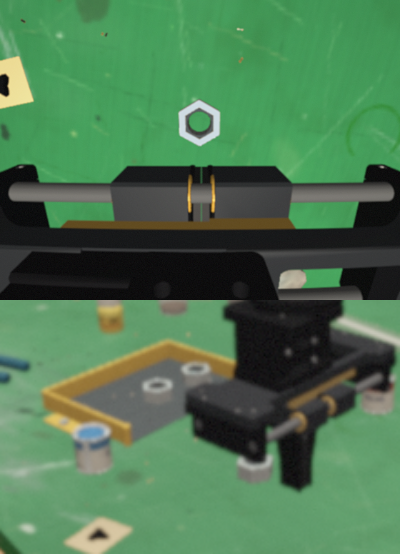

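Nuts A and B lie in the tray and C is centred ahead at (199,122). I'll push C in.

```bash
python3 -m crank '[[[0.39,-0.01,0],0],[[0.39,-0.01,0],0],[[0.39,0,0],0],[[0.39,0,0],0],[[0.39,0,0],0],[[0.39,0,0],0],[[0.39,0,0],0],[[0.39,0,0],0],[[0.39,0,0],0]]' >/dev/null
python3 -c "from h import *; rel()"
python3 -m crank '[[[0.39,0,0],0],[[0.39,0,0],0],[[0.39,0,0],0],[[0.39,0,0],0],[[0.39,0,0],0],[[0.39,0,0],0],[[0.39,0,0],0],[[0.39,0,0],0],[[0.39,0,0],0],[[0,0,0],0],[[-0.4,0,0],0],[[0,0,0],0]]'
python3 -m crank '[[[0,0,-0.7],0],[[0,0,-1],0],[[-1,0,-1],0],[[-1,0,-1],0],[[-1,0,-1],0],[[-1,0,-1],0],[[-1,0,0],0],[[-1,0,0],0],[[-1,0,0],0],[[-1,0,0],0],[[-1,0,0],0],[[0,0,0],0]]'
python3 - <<'E'
from h import *
rel()
im=vision.camera("top")[80:310,150:370,::-1]
cv2.imwrite("pics/fin.png",cv2.resize(im,None,fx=2.5,fy=2.5,interpolation=cv2.INTER_CUBIC))
E
```

```text
t 14.75 w 0.0002681625591435176 z 0.0059396738849394615 yaw err deg -0.01866523885144555 tcp x,lat mm -140.42861708197773 -53.15651228133448
time: 16.25
ee_pos: [0.4849, 0.2464, 0.0059]
eef_rot: [0.641, 0.767, -0.0, 0.0]
ft_force: [0.4, 0.7, -0.5]
width: 0.0004
grip_force: 0.0
time: 17.75
ee_pos: [0.533, -0.0202, 0.177]
eef_rot: [0.642, 0.767, -0.0, 0.0]
ft_force: [-0.3, 0.4, -0.6]
width: 0.0004
grip_force: 0.0
t 17.75 w 0.00039847327291768015 z 0.17701347385868088 yaw err deg 0.27039596691768986 tcp x,lat mm -320.98728000045446 -53.752533281197074
```

View pics/fin.png

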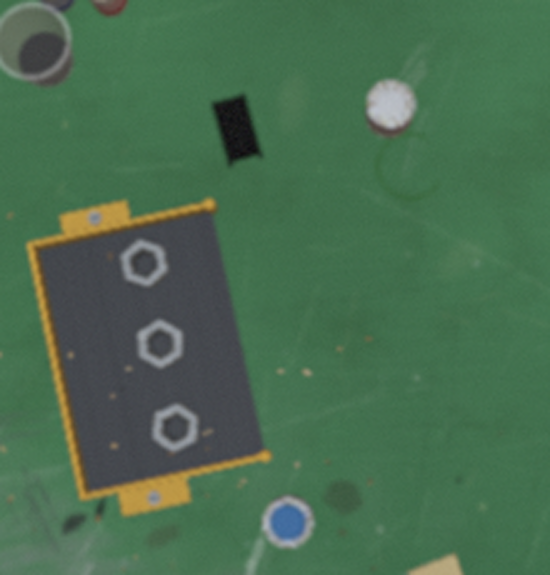

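All three nuts lie well inside the tray, at crop (144,263), (160,343) and (175,427). The tins and wagon haven't moved.

```bash
python3 -c "from bench import r; print(r.close_job())"
```

```text
the job is handed in; nothing more can be done
None
```

I pushed all three nuts flat into the tray, left the tins and wagon standing where they were, and handed the job in after about 18 s of robot time; the hand-in call did not return a verdict.

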